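# Shut and lock the dust-filter hatch

### The job

Press the ajar white hatch of the grey dust-filter box fully shut with the fingertips, then set the fingertips in the slot of its round blue fastener and turn it clockwise (seen from above) a quarter turn until it stops and the hatch is locked. Only push and turn: grasp nothing, do not raise the hatch further, do not turn the fastener before the hatch is down, and leave the mallet, the paint jar and the wood block where they are. Finish with the hand clear of everything.

Things in the scene. Friction and masses are not known exactly. Their poses are not given: they have to be found in the camera images.
- filter_box: Fixed grey steel dust-filter box on the bench, 240 (x) by 300 (y) by 120 mm high. Origin: centre of its underside; x from its louvred front (robot side) to its back, z up. A white hatch covers its top; the hinge line runs along y at x = +120 mm, z = 120 mm (the hatch's lower face). Shut, the hatch's upper face is 130 mm above the bench.
- hatch (a joint): Hatch hinge angle in rad: 0 = shut flat on the box, positive = front edge raised (starts ajar at 0.2 to 0.45). The stiff hinge holds it where it is left; about 2 to 7 N down near the front edge pushes it shut and it then stays down, against a rigid stop at 0.
- hatch_edge (a point): Middle of the hatch's front (free) edge on its upper face. The hatch is a white plate 245 by 300 by 10 mm; this edge is 245 mm from the hinge line. Axes are the hatch's: x towards the hinge, z out of the upper face. Left and right of the fastener the plate is bare and can be pressed.
- fastener: Round fastener, 94 mm in diameter, on the hatch's middle line 60 mm in from the front edge (185 mm from the hinge line). Origin: on its axis at the hatch's upper face; x along the slot, z along the turning axis. A 6 mm dark steel disc carries two blue half-moon blocks 16 mm high; the slot between them is 28 mm wide, 16 mm deep and open at both ends.
- slot (a point): Centre of the slot's floor (bare dark steel), on the turning axis, 6 mm above the hatch's upper face; x along the slot. On the hatch, two red marks (front and back of the fastener) show where the slot points when open, two green marks (left and right) where it points when locked.
- cam (a joint): Fastener angle in rad, growing clockwise seen from above: 0 = open, slot front to back (starts at 0 to 0.35); 1.571 = locked, slot parallel to the front edge, at a hard stop. Friction of 0.15 N m holds it. Tips have play in the slot: 15 mm wide tips spread over 65 mm turn about 0.25 rad further. It jams if the hatch is over 2 mm from shut.
- mallet: Loose mallet lying on the bench beside the box: black rubber head 56 mm in diameter and 85 mm long across its y, wooden handle 22 mm thick reaching to -x; 218 mm long overall, 56 mm high. Origin on the bench under its middle: the head is centred at x = +60 mm. Not to be moved.
- paint_jar: Loose red paint jar with white cap, 56 mm in diameter, 75 mm high, upright on the bench. Origin: centre of its underside. Not to be moved.
- lime_block: Loose block of pale carving wood, 110 by 55 by 35 mm, flat on the bench. Origin: centre of its underside. Not to be moved.

How it is judged:
By the outcome, as a careful person would: the job done as asked, in the order asked, and still so for the second after the job is handed in, with the robot touching nothing.
It also fails if it takes over 48 s, if anything falls off the work surface, if the arm or the gripper's body presses on something with over 40 N, if the wrist force passes 120 N, or if a joint passes its speed limit or range.

### The arm

A 6-joint arm with a two-finger parallel gripper is mounted at the origin on the work surface. World frame = base frame: x ahead of the robot, y to its left, z up, the work surface at z = 0. Lengths are in m, angles in degrees, forces in N, time in s.
With the tool pointing down it reaches from about 0.35 to 0.875 m from the base axis. Payload 4.2 kg.
Tool frame: the origin (TCP) lies on the front face of the gripper's body, between the roots of the fingers; the fingertips stand 70 mm ahead of it and the grasp point (between the pads) lies 51 mm ahead of it; x points along the fingers, y is the direction in which the jaws open and shut, and the axes are right-handed (so a half turn about x gives the same grasp; the last joint's range is limited). The gripper opens to 87 mm and grips with 3 to 60 N. Pads are 19 mm wide; open, the fingers measure 117 mm over their backs; the gripper's body (75 mm by 190 mm) begins 51 mm behind the grasp point.
Start: joints at [-49.928, 22.042, 0.453, 0, -68.411, -14.817], TCP at [0.267, -0.565, 0.292] pointing down, gripper open.
Joint ranges: [-179.83, 179.83], [-69.29, 118.12], [-61.27, 80.66], [-181.25, 117.63], [-171.15, -9.14], [-177.46, 177.46]. Speed limits (degrees/s): [159.86, 159.86, 180, 180, 180, 180].

### API

Orientations are given as a 3x3 rotation matrix whose columns are the frame's x, y, z axes.
In Python, from station import r, viewer, spotter gives the robot as it stands.
- The arm moves only by the tool move_arm, never from a script. Its argument "series" is a list that holds one entry, the list of rows, each a list of 7 numbers: the turn, a rotation vector about the world's x, y, z scaled (see below), then the shift along the world's x, y, z scaled (see below), then the opening, from 0 (shut) to 1 (fully open). A call has 1 to 20 rows; each row shifts and turns the pose as measured when the row begins; what a row does not reach is not made up. The controller multiplies each number of a shift by 60 mm and each number of a turn by 8 degrees. A row lasts 1/8 s, in which the tool goes at most 62.5 mm and 10.7 degrees, less where a joint would pass 70% of its speed; a pose out of reach is approached as far as the arm can. A call with a number of a shift or a turn outside -1 to 1 is refused whole. A call with a gripper value outside its range is refused whole. The fingers move at their own pace and stop on an object; the grip force is fixed at half the most. Time passes only in rows, so rows that do not move let the fingers close. It gives the time, the measured TCP pose, the force and the opening at its end, in the units of the state.
- r.sense(): the state, without advancing time (a new reading comes with each control period).
- viewer.capture(name): name is "scene" or "side" or "wrist"; returns (picture, depth): 420x560x3 uint8, red, green, blue; 420x560 float32, m along the optical axis (not along the pixel's ray), 0 where there is no reading.
- viewer.camera_params(name): a dict with "mtx" (3x3 intrinsics, pixels), "pose" (4x4, takes a point from camera to world coordinates). Camera axes: x right, y down, z forward; pixel columns grow to the right and rows downward; lengths in m; the calibration is good to about 2 mm. A picture is of the moment at which its call begins: read the wrist's pose just before it. camera_params takes no time and is no camera call; for the wrist camera it gives the pose at the moment of the call.
- r.finish_job(): hands the job in, once; it reports no verdict.
Trained networks look in the newest picture that a camera, given by its name, has taken for a name from the list of things; names that differ only in an ending like _2 or _b are one class to them, and where a whole thing is asked for, a point or a joint stands for the part that bears it (a point fixed in the world has none). Each returns a list of dicts, best first, with "conf" (0 to 1); they miss things now and then, are a little off and sometimes report something else, mostly with a low value. They report only what shows in the picture. A call takes as long as a camera call.
- spotter.find_in(camera, name): "centre" ([column, row] in pixels, amid what is visible of it).
- spotter.trace(camera, name): "mask" (420x560 bool, what is visible of it) and "centre" ([column, row] in pixels, amid what is visible of it).
The state is a dict: "time_s": time; "joints": joint angles; "joint_velocities": joint speeds; "effort": joint torques, N m; "tcp_pos": TCP position; "ee_rot": TCP orientation; "wrist_force": force on the tool from outside, world axes, zero at the start; "moment": the same for the moment, N m; "gripper_width": opening from 0.0 (shut) to 1.0 (fully open).
Only numpy, scipy, OpenCV 4.12 (cv2) and the standard library are available. Lean on these libraries where they do the work, as an engineer would, in place of code of your own. Each camera call takes 0.05 s, during which the arm holds its last target.

## Working session

There is one attempt and no reset: what is moved stays moved. The work goes in short steps, Python scripts to look and compute and a tool call to move; the robot and the scene stay as the last step left them, time stands still between calls to the robot, and variables do not carry over. Pictures are saved under pics/ and viewed, and the job is handed in when it is done.

Besides the shell and the picture viewer there is one more tool, called after "Request:" by a JSON object that holds its "name" and its "arguments". move_arm: Moves the arm, as the interface text tells. Its arguments: {"type":"object","properties":{"series":{"type":"array","items":{"type":"array","items":{"type":"array","items":{"type":"number","minimum":-1,"maximum":1}}}}},"required":["series"]}

```bash
ls; mkdir -p pics
python3 - <<'E'
from station import r,viewer,spotter
import cv2,numpy as np
s=r.sense();print({k:np.round(v,3).tolist() for k,v in s.items()})
for c in ["scene","side"]:
    p,d=viewer.capture(c);cv2.imwrite(f"pics/{c}0.png",p[:,:,::-1]);np.save(f"pics/{c}0d.npy",d)
    q=viewer.camera_params(c);print(c,np.round(q["pose"],3).tolist(),np.round(q["mtx"],1).tolist())
    for n in ["hatch_edge","fastener","slot","filter_box","mallet","paint_jar","lime_block"]:
        print(n,[(np.round(o["centre"]).tolist(),round(o["conf"],2)) for o in spotter.find_in(c,n)[:2]])
E
```

```text
pics
{'time_s': 0.0, 'joints': [-49.928, 22.091, 0.378, -0.03, -68.41, -14.819], 'joint_velocities': [-0.0, -0.037, 0.052, -0.029, 0.035, 0.071], 'effort': [0.001, -39.067, 18.74, 4.22, 0.011, -0.0], 'tcp_pos': [0.266, -0.565, 0.291], 'ee_rot': [[-0.001, -0.426, 0.905], [0.002, 0.905, 0.426], [-1.0, 0.002, -0.0]], 'wrist_force': [-0.393, -0.132, 0.306], 'moment': [0.007, 0.005, -0.06], 'gripper_width': 1.001}
scene [[0.599, 0.591, -0.54, 1.119], [0.8, -0.428, 0.419, -0.351], [0.016, -0.684, -0.73, 0.799], [0.0, 0.0, 0.0, 1.0]] [[428.0, 0.0, 277.7], [0.0, 428.0, 202.2], [0.0, 0.0, 1.0]]
hatch_edge [([306.0, 188.0], 0.95)]
fastener []
slot [([300.0, 154.0], 0.64)]
filter_box []
mallet [([400.0, 190.0], 0.68)]
paint_jar [([195.0, 208.0], 0.88)]
lime_block [([201.0, 257.0], 0.61)]
side [[-0.928, -0.277, 0.249, 0.329], [-0.372, 0.706, -0.603, 0.619], [-0.009, -0.652, -0.758, 0.795], [0.0, 0.0, 0.0, 1.0]] [[441.5, 0.0, 277.6], [0.0, 441.5, 209.8], [0.0, 0.0, 1.0]]
hatch_edge [([228.0, 189.0], 0.91), ([161.0, 327.0], 0.24)]
fastener [([247.0, 176.0], 0.63)]
slot [([247.0, 178.0], 0.63)]
filter_box [([345.0, 192.0], 0.69), ([236.0, 218.0], 0.6)]
mallet [([160.0, 328.0], 0.75), ([226.0, 185.0], 0.75)]
paint_jar [([344.0, 193.0], 0.72)]
lime_block [([310.0, 169.0], 0.59)]
```

View pics/scene0.png

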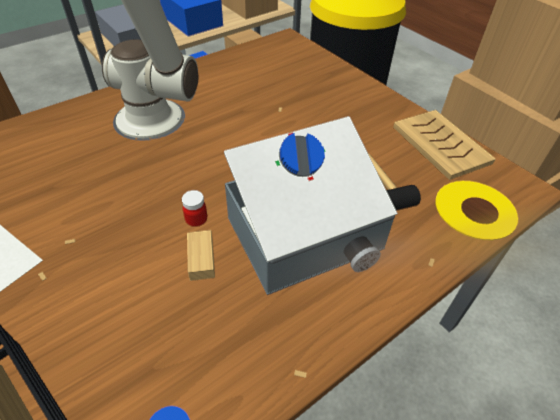

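View pics/side0.png

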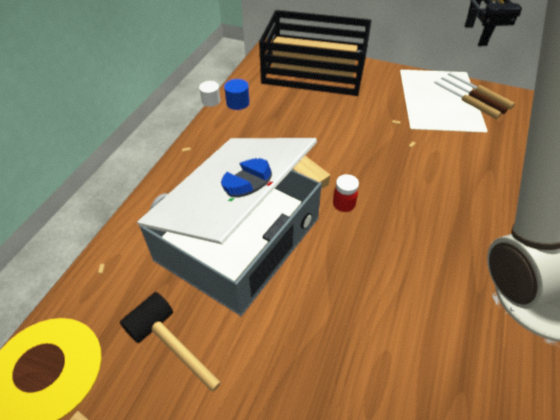

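```bash
cat > h.py <<'E'
import numpy as np,cv2
from station import r,viewer,spotter
def cloud(c,d):
    q=viewer.camera_params(c);K=q["mtx"];T=np.array(q["pose"])
    v,u=np.mgrid[:420,:560]
    P=np.stack([(u-K[0][2])/K[0][0]*d,(v-K[1][2])/K[1][1]*d,d],-1)
    return P@T[:3,:3].T+T[:3,3]
E
python3 - <<'E'
from h import *
for c,corn in [("scene",[(226,151),(351,119),(394,211),(272,257)]),("side",[(317,140),(221,239),(141,221),(232,139)])]:
    d=np.load(f"pics/{c}0d.npy");img=cv2.imread(f"pics/{c}0.png")
    W=cloud(c,d)
    m=np.zeros((420,560),np.uint8);cv2.fillPoly(m,[np.array(corn)],1);m=cv2.erode(m,np.ones((7,7)))>0
    hsv=cv2.cvtColor(img,cv2.COLOR_BGR2HSV)
    white=m&(hsv[...,1]<40)&(hsv[...,2]>150)&(d>0)
    P=W[white]
    for _ in range(4):
        ce=P.mean(0);n=np.linalg.svd(P-ce,full_matrices=False)[2][2];n*=np.sign(n[2])
        e=(P-ce)@n;P=P[abs(e)<max(.003,2*e.std())]
    print(c,len(P),"n",n.round(4),"tilt",np.arccos(n[2]).round(4),"yaw(-x of n)",np.degrees(np.arctan2(n[1],n[0])).round(2),"std",e.std())
    # all white pixels on plane, dilated
    on=(d>0)&(abs((W-ce)@n)<.004)&(hsv[...,1]<60)&(hsv[...,2]>120)
    k,lab,st,_=cv2.connectedComponentsWithStats(on.astype(np.uint8));i=1+np.argmax(st[1:,4]);Q=W[lab==i]
    # in-plane axes
    a=np.cross([0,0,1],n);a/=np.linalg.norm(a);b=np.cross(n,a)
    ab=np.stack([(Q-ce)@a,(Q-ce)@b],1).astype(np.float32)
    rect=cv2.minAreaRect(ab);bp=cv2.boxPoints(rect);print("rect",rect)
    C=ce+bp[:,:1]*a+bp[:,1:]*b;print(C.round(4).tolist())
    blue=(hsv[...,0]>100)&(hsv[...,0]<130)&(hsv[...,1]>150)&(cv2.dilate(m.astype(np.uint8),np.ones((9,9)))>0)&(d>0)
    B=W[blue];h=(B-ce)@n;top=B[(h>.017)&(h<.027)];print("blue",len(top),np.median(h[(h>.017)]),top.mean(0).round(4))
    R=np.stack([(top-ce)@a,(top-ce)@b],1).astype(np.float32);print(cv2.minEnclosingCircle(R), (ce+cv2.minEnclosingCircle(R)[0][0]*a+cv2.minEnclosingCircle(R)[0][1]*b).round(4))
    for nm,hh in [("red",lambda h:(h<8)|(h>172)),("green",lambda h:(h>45)&(h<85))]:
        mm=hh(hsv[...,0])&(hsv[...,1]>110)&m&(d>0);k,l,s,cc=cv2.connectedComponentsWithStats(mm.astype(np.uint8))
        for j in range(1,k):
            if s[j,4]>4: print(nm,cc[j].round(1),W[l==j].mean(0).round(4))
    for nm in ["mallet","paint_jar","lime_block","slot"]:
        for o in spotter.trace(c,nm)[:1]:
            X=W[o["mask"]&(d>0)];print(nm,o["conf"],X.min(0).round(3),X.max(0).round(3),np.median(X,0).round(3))
E
```

```text
scene 10495 n [ 0.4117 -0.0861  0.9072] tilt 0.4341 yaw(-x of n) -11.82 std 0.0012486243983493273
rect ((0.006032288074493408, 0.012851893901824951), (0.24517351388931274, 0.3012995719909668), 89.85153198242188)
[[0.7332, -0.0736, 0.1271], [0.7956, 0.2212, 0.1268], [0.578, 0.2674, 0.2299], [0.5156, -0.0274, 0.2303]]
blue 877 0.021875215157587533 [0.61   0.1045 0.224 ]
((0.00590208126232028, 0.07517093420028687), 0.047158777713775635) [0.6002 0.1084 0.2047]
red [310.1 178.1] [0.6475 0.0992 0.183 ]
green [277.4 162.5] [0.5892 0.057  0.2062]
mallet 0.59 [ 0.56   0.222 -0.005] [0.779 0.447 0.17 ] [0.721 0.358 0.041]
paint_jar 0.72 [ 0.429 -0.116 -0.002] [ 0.482 -0.064  0.076] [ 0.47  -0.094  0.051]
lime_block 0.75 [ 0.481 -0.187 -0.003] [ 0.627 -0.09   0.037] [ 0.579 -0.143  0.032]
slot 0.58 [0.558 0.06  0.185] [0.653 0.151 0.244] [0.61  0.105 0.219]
side 5511 n [ 0.4115 -0.086   0.9073] tilt 0.4339 yaw(-x of n) -11.81 std 0.000641625989339296
rect ((-0.020295530557632446, -0.010533146560192108), (0.24665503203868866, 0.3006056249141693), 89.72008514404297)
[[0.7299, -0.0725, 0.1319], [0.7927, 0.2215, 0.1313], [0.5739, 0.2685, 0.235], [0.5111, -0.0255, 0.2356]]
blue 614 0.021857767828058833 [0.6021 0.1135 0.2312]
((-0.01926943100988865, 0.05233808234333992), 0.04657306149601936) [0.5963 0.1107 0.2099]
red [268.5 183. ] [0.5527 0.1191 0.2315]
green [230.8 199.4] [0.608  0.1625 0.2105]
mallet 0.58 [ 0.532  0.287 -0.002] [0.754 0.422 0.06 ] [0.685 0.375 0.035]
paint_jar 0.58 [ 0.422 -0.153  0.001] [ 0.489 -0.058  0.08 ] [ 0.447 -0.07   0.055]
lime_block 0.81 [ 0.493 -0.172  0.004] [ 0.594 -0.021  0.124] [ 0.547 -0.131  0.037]
slot 0.95 [0.555 0.023 0.172] [0.671 0.156 0.249] [0.595 0.115 0.227]
```

Request:
{"name": "move_arm", "arguments": {"series": [[[0, 0, 0, 0.3, 0.7, 0.1, 0], [0, 0, 0, 0.4, 0.85, 0.1, 0], [0, 0, 0, 0.4, 0.85, 0.1, 0], [0, 0, 0, 0.4, 0.85, 0.1, 0], [0, 0, 0, 0.4, 0.85, 0.1, 0], [0, 0, 0, 0.4, 0.85, 0.1, 0], [0, 0, 0, 0.4, 0.85, 0.1, 0], [0, 0, 0, 0.4, 0.85, 0.1, 0], [0, 0, 0, 0.4, 0.85, 0.1, 0], [0, 0, 0, 0.4, 0.8, 0.05, 0], [0, 0, 0, 0.4, 0.6, 0, 0], [0, 0, 0, 0, 0, 0, 0]]]}}

```text
time_s: 2.7
tcp_pos: [0.5298, -0.0138, 0.3523]
ee_rot: [[0.007, -0.426, 0.905], [-0.0, 0.905, 0.426], [-1.0, -0.003, 0.006]]
wrist_force: [0.3, -0.1, -0.2]
gripper_width: 0.006
```

Request:
{"name": "move_arm", "arguments": {"series": [[[0, 0, 0, 0.22, 0.53, 0, 0], [0, 0, 0, 0, 0, -0.6, 0], [0, 0, 0, 0, 0, 0, 0]]]}}

```text
time_s: 3.08
tcp_pos: [0.5426, 0.0176, 0.3163]
ee_rot: [[0.007, -0.425, 0.905], [-0.001, 0.905, 0.425], [-1.0, -0.004, 0.006]]
wrist_force: [-0.3, -0.1, 0.5]
gripper_width: 0.009
```

Run:
```python
from h import *
for c in ["scene","side"]:
    p,d=viewer.capture(c);cv2.imwrite(f"pics/{c}1.png",p[:,:,::-1])
a=[cv2.imread(f"pics/{c}1.png")[60:360,100:500] for c in ["scene","side"]]
cv2.imwrite("pics/both1.png",np.hstack(a))
print(r.sense()["tcp_pos"],r.sense()["wrist_force"])
```

```text
[0.54451143 0.01760534 0.32000567] [0.18975132 0.07331455 0.17290393]
```

View pics/both1.png

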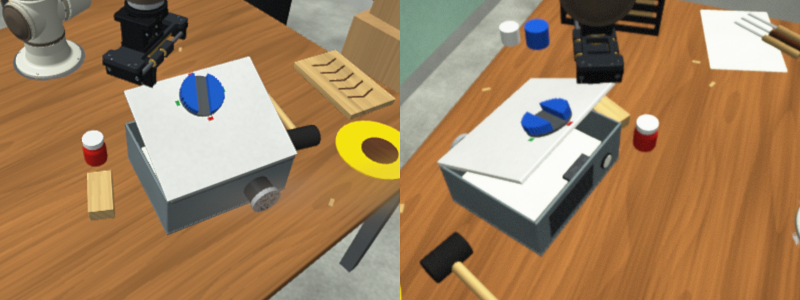

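Request:
{"name": "move_arm", "arguments": {"series": [[[0, 0, 0, 0, 0, -0.3, 0], [0, 0, 0, -0.04, 0, -0.2, 0], [0, 0, 0, -0.06, 0.01, -0.2, 0], [0, 0, 0, -0.06, 0.01, -0.2, 0], [0, 0, 0, -0.06, 0.01, -0.2, 0]]]}}

```text
time_s: 3.8
tcp_pos: [0.5334, 0.0181, 0.2601]
ee_rot: [[0.031, -0.424, 0.905], [0.003, 0.906, 0.424], [-1.0, -0.011, 0.03]]
wrist_force: [-1.2, 0.0, 3.2]
gripper_width: 0.005
```

Request:
{"name": "move_arm", "arguments": {"series": [[[0, 0, 0, -0.06, 0.02, -0.2, 0], [0, 0, 0, -0.06, 0.01, -0.2, 0], [0, 0, 0, -0.05, 0.01, -0.2, 0], [0, 0, 0, -0.03, 0.01, -0.15, 0], [0, 0, 0, 0, 0, -0.1, 0], [0, 0, 0, 0, 0, -0.1, 0]]]}}

```text
time_s: 4.55
tcp_pos: [0.5209, 0.0214, 0.1998]
ee_rot: [[0.032, -0.425, 0.904], [0.001, 0.905, 0.426], [-0.999, -0.013, 0.029]]
wrist_force: [-14.1, 5.1, 39.4]
gripper_width: 0.003
```

Request:
{"name": "move_arm", "arguments": {"series": [[[0, 0, 0, 0, 0, 0.4, 0], [0, 0.2, 0, 0, 0, 0.9, 0], [0, 0, 0.3, 0.2, 0.3, 0.6, 0.6], [0, 0, 0.8, 0.3, 0.6, 0.2, 0.6], [0, 0, 0.8, 0.3, 0.6, 0, 0.6], [0, 0, 0, 0, 0, 0, 0.6]]]}}

```text
time_s: 5.3
tcp_pos: [0.5668, 0.1132, 0.3259]
ee_rot: [[-0.007, -0.652, 0.758], [-0.001, 0.758, 0.652], [-1.0, 0.004, -0.006]]
wrist_force: [-0.3, -0.5, -0.6]
gripper_width: 0.377
```

Run:
```python
from h import *
for c in ["scene","side","wrist"]:
    T=viewer.camera_params(c)["pose"]
    p,d=viewer.capture(c);cv2.imwrite(f"pics/{c}2.png",p[:,:,::-1]);np.save(f"pics/{c}2d.npy",d)
np.save("pics/wT2.npy",T)
a=[cv2.imread(f"pics/{c}2.png")[60:360,100:500] for c in ["scene","side"]]
cv2.imwrite("pics/both2.png",np.hstack(a))
print(r.sense()["tcp_pos"],r.sense()["wrist_force"])
```

```text
[0.56573857 0.11088892 0.32646313] [ 0.91753789 -0.02575965 -0.29620577]
```

View pics/both2.png

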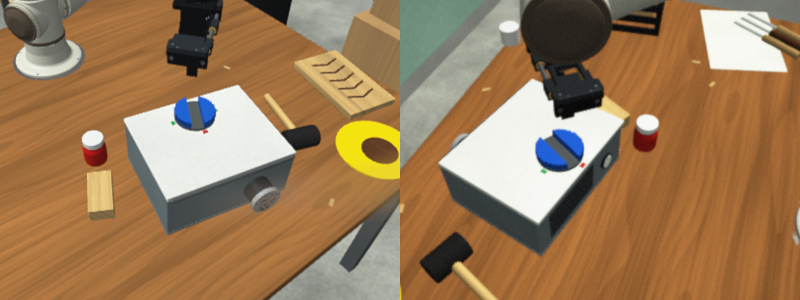

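View pics/wrist2.png

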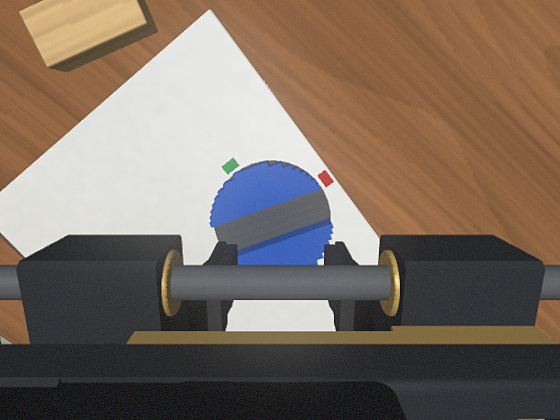

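```bash
cat > meas.py <<'E'
from h import *
def meas(i,Tw=None,cams=("scene","side","wrist")):
  for c in cams:
    d=np.load(f"pics/{c}{i}d.npy");img=cv2.imread(f"pics/{c}{i}.png");hsv=cv2.cvtColor(img,cv2.COLOR_BGR2HSV)
    q=viewer.camera_params(c);K=np.array(q["mtx"]);T=np.load(f"pics/wT{i}.npy") if c=="wrist" else np.array(q["pose"])
    v,u=np.mgrid[:420,:560];P=np.stack([(u-K[0,2])/K[0,0]*d,(v-K[1,2])/K[1,1]*d,d],-1)@T[:3,:3].T+T[:3,3]
    near=(np.hypot(P[...,0]-.578,P[...,1]-.113)<.06)&(d>0)
    bl=near&(hsv[...,0]>100)&(hsv[...,0]<130)&(hsv[...,1]>130)&(P[...,2]>.144)&(P[...,2]<.162)
    X=P[bl];k,l,s,cc=cv2.connectedComponentsWithStats(bl.astype(np.uint8))
    ids=1+np.argsort(-s[1:,4])[:2]
    cen,rad=cv2.minEnclosingCircle(X[:,:2].astype(np.float32))
    print(c,"blue z",np.median(X[:,2]).round(4),"circ",np.round(cen,4),round(rad,4),end=" ")
    a,b=P[l==ids[0]][:,:2],P[l==ids[1]][:,:2]
    # separating strip: linear discriminant by max-margin search
    best=max(((max((a@n).min()-(b@n).max(),(b@n).min()-(a@n).max()),t) for t in np.arange(-180,0,.5) for n in [np.array([-np.sin(np.radians(t)),np.cos(np.radians(t))])]))
    t=best[1];n=np.array([-np.sin(np.radians(t)),np.cos(np.radians(t))])
    lo,hi=sorted([a,b],key=lambda z:(z@n).mean());mid=((lo@n).max()+(hi@n).min())/2
    print("slot yaw",t,"gap",round(best[0],4),"mid offset vs circ",round(mid-np.dot(cen,n),4))
    wh=(d>0)&(hsv[...,1]<40)&(hsv[...,2]>150)&(np.hypot(P[...,0]-.6,P[...,1]-.1)<.11)&(P[...,2]>.1)
    W=P[wh];A=np.c_[W[:,:2],np.ones(len(W))];f=np.linalg.lstsq(A,W[:,2],rcond=None)[0];print("  plane slope",f[:2].round(4),"z med",np.median(W[:,2]).round(4))
    for nm,hh in [("red",(hsv[...,0]<8)|(hsv[...,0]>172)),("green",(hsv[...,0]>45)&(hsv[...,0]<85))]:
        mm=hh&(hsv[...,1]>110)&(d>0)&(P[...,2]>.12)&(P[...,2]<.14);k,l,s,cc=cv2.connectedComponentsWithStats(mm.astype(np.uint8))
        for j in range(1,k):
            if s[j,4]>6: print("  ",nm,P[l==j].mean(0).round(4))
E
python3 -c "
from meas import *
meas(2)"
```

```text
scene blue z 0.1496 circ [0.58   0.1114] 0.0477 slot yaw -29.0 gap 0.0273 mid offset vs circ 0.0008
  plane slope [-0.0756 -0.0064] z med 0.1278
   red [0.6312 0.1027 0.129 ]
side blue z 0.1533 circ [0.5772 0.1153] 0.0474 slot yaw -29.5 gap 0.0258 mid offset vs circ -0.0022
  plane slope [-0.002  0.002] z med 0.1317
   red [0.5247 0.1246 0.1326]
   green [0.5874 0.1657 0.1323]
wrist blue z 0.1524 circ [0.5775 0.113 ] 0.0474 slot yaw -29.5 gap 0.0272 mid offset vs circ 0.0002
  plane slope [-0.0022  0.0009] z med 0.1304
   red [0.5266 0.1241 0.1314]
   green [0.5679 0.0608 0.1315]
```

Request:
{"name": "move_arm", "arguments": {"series": [[[0, 0, 0.8, 0.2, 0.03, -0.3, 0.6], [0, 0, 0.85, 0, 0, -0.3, 0.6], [0, 0, 0.85, 0, 0, -0.3, 0.6], [0, 0, 0, 0, 0, 0, 0.6]]]}}

```text
time_s: 5.95
tcp_pos: [0.5757, 0.1084, 0.2709]
ee_rot: [[-0.008, -0.872, 0.489], [-0.004, 0.489, 0.872], [-1.0, 0.005, -0.007]]
wrist_force: [-0.5, 1.0, -0.5]
gripper_width: 0.598
```

Request:
{"name": "move_arm", "arguments": {"series": [[[0, -0.05, 0, 0.05, 0.08, -0.25, 0.6], [0, 0, 0, 0, 0, -0.35, 0.6], [0, 0, 0, 0, 0, 0, 0.6], [0, 0, 0, 0, 0, 0, 0.6]]]}}

```text
time_s: 6.45
tcp_pos: [0.5796, 0.1113, 0.2389]
ee_rot: [[0.005, -0.867, 0.498], [-0.003, 0.498, 0.867], [-1.0, -0.006, 0.0]]
wrist_force: [1.0, 0.4, -0.8]
gripper_width: 0.6
```

Run:
```python
from h import *
for c in ["scene","side","wrist"]:
    p,d=viewer.capture(c);cv2.imwrite(f"pics/{c}3.png",p[:,:,::-1])
a=[cv2.resize(cv2.imread(f"pics/scene3.png")[80:230,200:400],(400,300)),cv2.resize(cv2.imread(f"pics/side3.png")[110:260,170:370],(400,300))]
b=cv2.resize(cv2.imread("pics/wrist3.png"),(400,300))
cv2.imwrite("pics/all3.png",np.vstack([np.hstack(a),np.hstack([b,b*0])]))
print(r.sense()["tcp_pos"],r.sense()["wrist_force"],r.sense()["ee_rot"])
```

```text
[0.57941967 0.11145443 0.23847383] [-0.58486938  0.09826401  0.04989616] [[ 4.54413833e-03 -8.67574721e-01  4.97286089e-01]
 [-2.36904097e-03  4.97280488e-01  8.67586597e-01]
 [-9.99986869e-01 -5.12052464e-03  2.04391268e-04]]
```

View pics/all3.png

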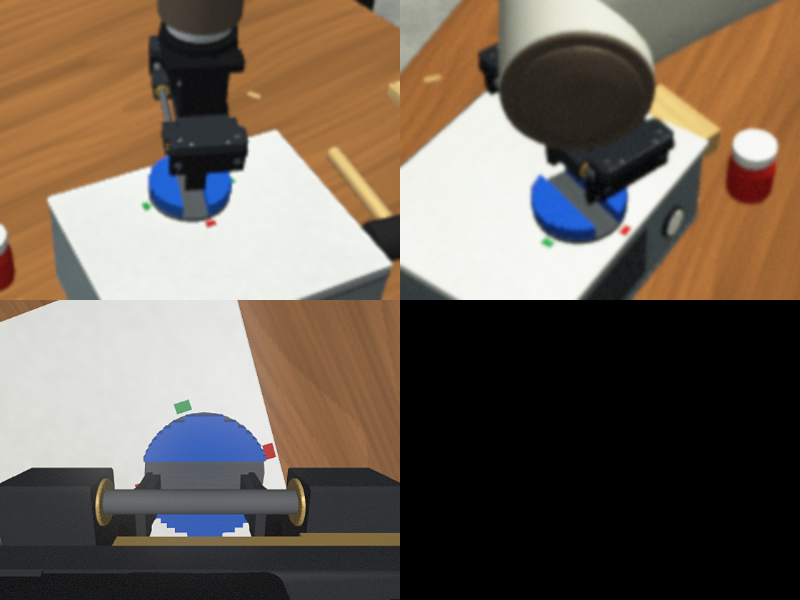

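Request:
{"name": "move_arm", "arguments": {"series": [[[0, 0, 0, -0.02, 0.03, -0.2, 0.6], [0, 0, 0, 0, 0, -0.2, 0.6], [0, 0, 0, 0, 0, 0, 0.6], [0, 0, 0, 0, 0, 0, 0.6]]]}}

```text
time_s: 7.1
tcp_pos: [0.578, 0.1134, 0.213]
ee_rot: [[0.005, -0.867, 0.498], [-0.002, 0.498, 0.867], [-1.0, -0.005, 0.0]]
wrist_force: [-0.1, 0.4, 0.0]
gripper_width: 0.603
```

Request:
{"name": "move_arm", "arguments": {"series": [[[0, 0, -0.4, 0, 0, -0.03, 0.6], [0, 0, -0.6, 0, 0, 0, 0.6], [0, 0, -0.6, 0, 0, 0, 0.6], [0, 0, -0.6, 0, 0, 0, 0.6], [0, 0, -0.6, 0, 0, 0, 0.6], [0, 0, 0, 0, 0, 0, 0.6]]]}}

```text
time_s: 7.85
tcp_pos: [0.5779, 0.1132, 0.2113]
ee_rot: [[0.002, -0.605, 0.796], [-0.005, 0.796, 0.605], [-1.0, -0.005, -0.001]]
wrist_force: [-0.3, -0.4, 0.3]
gripper_width: 0.601
```

Run:
```python
from h import *
s=r.sense();R=s["ee_rot"]
print(s["tcp_pos"],s["wrist_force"],s["moment"],np.degrees(np.arctan2(R[1][1],R[0][1])),s["joints"])
```

```text
[0.57790881 0.11317931 0.21125027] [-0.26424266 -0.41552416  0.26134506] [-0.03124093  0.04169177 -0.01632779] 127.20810035870616 [ 26.95088829  22.47674879 -11.44904649   0.36135811 -56.09425916
 -79.94460147]
```

Request:
{"name": "move_arm", "arguments": {"series": [[[0, 0, -0.6, 0, 0, 0, 0.6], [0, 0, -0.6, 0, 0, 0, 0.6], [0, 0, -0.6, 0, 0, 0, 0.6], [0, 0, -0.6, 0, 0, 0, 0.6], [0, 0, -0.6, 0, 0, 0, 0.6], [0, 0, -0.6, 0, 0, 0, 0.6], [0, 0, -0.6, 0, 0, 0, 0.6], [0, 0, -0.6, 0, 0, 0, 0.6], [0, 0, -0.6, 0, 0, 0, 0.6]]]}}

```text
time_s: 8.98
tcp_pos: [0.5778, 0.1131, 0.2113]
ee_rot: [[-0.003, 0.111, 0.994], [-0.006, 0.994, -0.111], [-1.0, -0.006, -0.002]]
wrist_force: [-1.0, 0.1, -0.3]
gripper_width: 0.601
```

```bash
cat > st.py <<'E'
from h import *
s=r.sense();R=s["ee_rot"]
print(s["tcp_pos"].round(4),s["wrist_force"].round(2),s["moment"].round(3),np.degrees(np.arctan2(R[1][1],R[0][1])),s["joints"][5])
E
python3 st.py
```

```text
[0.5778 0.1131 0.2113] [-1.01  0.12 -0.27] [-0.002  0.016  0.113] 83.65025492345909 -123.4144624160784
```

Request:
{"name": "move_arm", "arguments": {"series": [[[0, 0, -0.5, 0, 0, 0, 0.6], [0, 0, -0.5, 0, 0, 0, 0.6], [0, 0, -0.5, 0, 0, 0, 0.6], [0, 0, 0, 0, 0, 0, 0.6]]]}}

```text
time_s: 9.48
tcp_pos: [0.5778, 0.1132, 0.2113]
ee_rot: [[-0.004, 0.31, 0.951], [-0.006, 0.951, -0.31], [-1.0, -0.007, -0.002]]
wrist_force: [0.1, 0.9, -1.1]
gripper_width: 0.602
```

```bash
python3 st.py
```

```text
[0.5778 0.1132 0.2113] [ 0.11  0.92 -1.08] [-0.063 -0.077  0.803] 71.92435484418667 -135.12662854395523
```

Request:
{"name": "move_arm", "arguments": {"series": [[[0, 0, -0.3, 0, 0, 0, 0.6], [0, 0, -0.3, 0, 0, 0, 0.6], [0, 0, 0, 0, 0, 0, 0.6]]]}}

```text
time_s: 9.85
tcp_pos: [0.5778, 0.1136, 0.2114]
ee_rot: [[-0.004, 0.364, 0.932], [-0.011, 0.932, -0.364], [-1.0, -0.012, 0.0]]
wrist_force: [-0.7, -1.6, -1.7]
gripper_width: 0.603
```

```bash
python3 st.py
```

```text
[0.5778 0.1136 0.2114] [-0.66 -1.64 -1.75] [-0.226  0.033  3.49 ] 68.68123076037837 -138.68120705395577
```

Request:
{"name": "move_arm", "arguments": {"series": [[[0, 0, 0.4, 0, 0, 0, 0.6], [0, 0, 0.6, 0, 0, 0, 0.6], [0, 0, 0, 0, 0, 0, 0.6]]]}}

```text
time_s: 10.22
tcp_pos: [0.578, 0.1135, 0.2116]
ee_rot: [[-0.002, 0.244, 0.97], [-0.008, 0.97, -0.244], [-1.0, -0.008, -0.0]]
wrist_force: [0.7, 0.6, 0.3]
gripper_width: 0.597
```

```bash
python3 st.py
```

```text
[0.578  0.1135 0.2116] [0.68 0.62 0.31] [ 0.001 -0.06   0.012] 75.86800488680007 -131.36140015357384
```

Free in the slot; lift and look.

Request:
{"name": "move_arm", "arguments": {"series": [[[0, 0, 0, 0, 0, 0.3, 0.6], [0, 0, 0, 0, 0, 0.6, 0.6], [0, 0, 0, 0, 0, 0.9, 0.6], [0, 0, 0, -0.3, -0.3, 0.8, 0.6], [0, 0, 0, -0.6, -0.5, 0.2, 0.6], [0, 0, 0, -0.3, -0.3, 0, 0.6], [0, 0, 0, 0, 0, 0, 0.6]]]}}

```text
time_s: 11.1
tcp_pos: [0.5035, 0.045, 0.3856]
ee_rot: [[0.001, 0.291, 0.957], [0.002, 0.957, -0.291], [-1.0, 0.002, -0.0]]
wrist_force: [0.0, -0.3, 0.1]
gripper_width: 0.6
```

```bash
python3 st.py
python3 - <<'E'
from meas import *
for c in ["scene","side","wrist"]:
    T=viewer.camera_params(c)["pose"]
    p,d=viewer.capture(c);cv2.imwrite(f"pics/{c}4.png",p[:,:,::-1]);np.save(f"pics/{c}4d.npy",d)
np.save("pics/wT4.npy",T)
cv2.imwrite("pics/both4.png",np.hstack([cv2.imread(f"pics/{c}4.png")[60:360,100:500] for c in ["scene","side"]]))
for c in ["scene","side","wrist"]:
    try: meas(4,cams=(c,))
    except Exception as e: print(c,e)
E
```

```text
[0.5035 0.045  0.3856] [ 0.04 -0.34  0.05] [-0.035 -0.085 -0.006] 73.0934235297751 -130.36208553248133
scene blue z 0.1496 circ [0.5795 0.112 ] 0.0486 slot yaw -104.0 gap 0.0225 mid offset vs circ -0.0001
  plane slope [ 0.0009 -0.0018] z med 0.1278
   red [0.6311 0.1027 0.1289]
side blue z 0.1533 circ [0.5757 0.1154] 0.0469 slot yaw -103.0 gap 0.0259 mid offset vs circ 0.0013
  plane slope [ 0.0027 -0.0014] z med 0.1317
   red [0.5244 0.1243 0.1326]
   green [0.5874 0.1657 0.1323]
wrist blue z 0.1524 circ [0.5766 0.1133] 0.0458 slot yaw -102.0 gap 0.0268 mid offset vs circ 0.0018
  plane slope [0.0012 0.0007] z med 0.1305
   red [0.5265 0.1241 0.1315]
   green [0.586  0.1661 0.1314]
   green [0.5677 0.0606 0.1315]
```

View pics/both4.png

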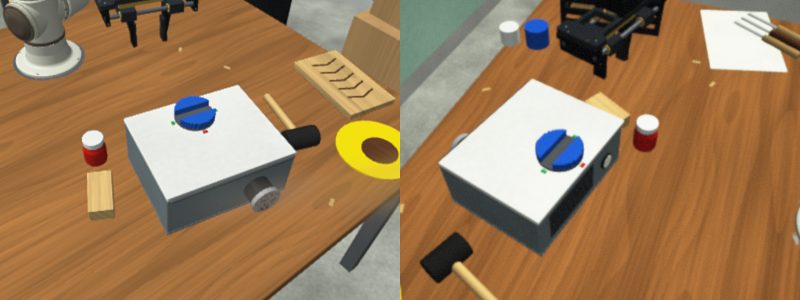

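```bash
python3 -c "
from station import r
print(r.finish_job())"
```

```text
the job is handed in; nothing more can be done
None
```

I pushed the hatch shut with the closed fingertips near its front edge, beside the fastener. The push ended at about 39 N against the stop. I then set the spread tips about 10 mm deep in the fastener's slot and turned it clockwise until it hit the hard stop, where the wrist moment rose to 3.5 N m against friction of 0.15 N m. After easing back within the play, I lifted the hand clear and handed the job in at about 11 s.

**Hatch:** it lies flat, with its upper face at about 130 mm and less than 0.3% slope.

**Fastener:** the slot now points at -102° to -104° depending on the camera. The locked direction is -101.8° from the box's yaw. The wrist picture's green marks give about -99.9°, so the references differ by about 2°, but the stop was clearly felt.

**Loose objects:** the mallet, jar and block look unmoved in the before and after pictures. I compared these by eye and did not measure their positions again.

**Hand:** it was touching nothing, with the wrist force near zero.

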